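# Show the cook the next seasoning step and start the timer

## Task

Show the cook the next step: point straight down at the smallest of the three tins, holding the fingertips two or three centimetres above the middle of its lid for two seconds, then point in the same way at the open pinch bowl it goes into, just above the middle of its rim for two seconds. Then press the timer's button fully down and let it spring back up, without turning the timer's dial ring. Do not touch the tins, the bowl or the cruet; leave them standing where they are.

Things in the scene. Friction and masses are not known exactly. Their poses are not given: they have to be found in the camera images.
- shelf: Stainless steel rail shelf on two end plates, bridging the back of the hob: board 150 (x) by 710 (y) mm, its upper face 140 mm above the worktop; low rails along the front and back edges, top 25 mm above the board. Fixed. Origin on the worktop under the board's centre; y along the shelf. Six things stand on it in one row about 110 mm apart, in any order; none stands more than 113 mm above the board.
- small_tin: The smallest tin: round, plain aluminium, 50 mm across and 50 mm high, closed by a flat lid with a round grey clear window crossed by two thin bars. Loose, upright; origin at the centre of its underside, z up.
- small_tin_lid (a point): Centre of the upper face of the smallest tin's lid, z up.
- tall_tin: Tall tin with the same lid and finish: 50 mm across, 95 mm high. Loose, upright; origin at the centre of its underside, z up.
- wide_tin: Wide low tin with the same lid and finish: 80 mm across, 48 mm high. Loose, upright; origin at the centre of its underside, z up.
- bowl: Green silicone pinch bowl, open, 80 mm across the rim, 40 mm high. Loose, upright; origin at the centre of its underside, z up.
- bowl_rim (a point): Centre of the pinch bowl's mouth, at rim height, z up.
- cruet: White ceramic cruet with a spout, a handle and a cork stopper: body 60 mm across, about 85 mm from spout to handle, 113 mm high. Loose, upright; origin at the centre of its underside, z up.
- button_top (a point): Centre of the top of the timer's round push button: 30 mm across, 54 mm above the shelf's board when up. It moves with the button. The timer is a drum 68 mm across held fast to the shelf by its magnet; a steel dial ring 74 mm across surrounds the button, its top 15 mm below the button's.
- timer_button (a joint): Travel of the timer's button, straight down: 0 up, 0.006 m fully down; it springs back. It takes about 1.5 N to start and 5 N to go fully down.
- dial_mark (a point): Black mark on the dial ring, 30 mm from the timer's axis; the ring turns easily about the vertical and must stay as set.
Mind the look-alikes: they are no part of the job. What is shaped like the cruet but pink is not meant.

How it is judged:
By the outcome, as a careful person would: the job done as asked, in the order asked, and still so for the second after the job is handed in, with the robot touching nothing.
It also fails if it takes over 54 s, if anything falls off the work surface, if the arm or the gripper's body presses on something with over 40 N, if the wrist force passes 120 N, or if a joint passes its speed limit or range.

## Robot

A 6-joint arm with a two-finger parallel gripper is mounted at the origin on the work surface. World frame = base frame: x ahead of the robot, y to its left, z up, the work surface at z = 0. Lengths are in m, angles in degrees, forces in N, time in s.
With the tool pointing down it reaches from about 0.325 to 0.775 m from the base axis. Payload 5.5 kg.
Tool frame: the origin (TCP) lies at the centre of the arm's flange, where the gripper is bolted on; the fingertips stand 182 mm ahead of it and the grasp point (between the pads) lies 163 mm ahead of it; z points along the fingers, y is the line along which they close (so a half turn about z gives the same grasp; the last joint's range is limited). The gripper opens to 88 mm and grips with 3 to 60 N. Pads are 20 mm wide; open, the fingers measure 115 mm over their backs; the gripper's body (75 mm by 178 mm) begins 61 mm behind the grasp point.
Start: joints at [-78.421, 5.22, 70.514, -0, 104.267, -3.249], TCP at [0.154, -0.58, 0.405] pointing down, gripper open.
Joint ranges: [-164.24, 164.24], [-49.07, 125.15], [9.68, 141.18], [-86.29, 266.29], [3.28, 154.24], [-151.56, 151.56]. Speed limits (degrees/s): [147.25, 147.25, 172.46, 180, 180, 180].

## Interface

Orientations are given as [roll, pitch, yaw] about the fixed x, y, z axes, in that order (R = Rz(yaw) Ry(pitch) Rx(roll)).
In Python, from station import r gives the robot as it stands. The module is installed in compiled form; this text tells all that it offers. Calls block until the motion is done:
- r.reach(position, orientation): joint-space move of the TCP to a pose.
- r.servo_line(position, rotation=None, speed=0.15): straight line of the TCP; rotation=None keeps the orientation; speed is the mean speed in m/s.
- r.move_joints(angles): joint-space move.
- r.let_go() and r.grab(squeeze=None): open the fingers fully, or close them until they stop; squeeze is the grip in N (None keeps the last).
- r.wait(seconds).
- r.inverse_kinematics(position, orientation): joint angles nearest the present ones, or None.
- r.sense(): the state.
- r.snapshot(name): name is "side" or "top" or "wrist"; returns a dict with "frame" (480x640x3 uint8, red, green, blue), "fx", "fy", "cx", "cy" (pixels), "dist_coeffs" ([k1, k2, p1, p2, k3] as OpenCV has them; the pictures are not rectified), "R" (3x3) and "t" (3): a world point X has camera coordinates R X + t. Camera axes: x right, y down, z forward; pixel columns grow to the right and rows downward; lengths in m; the calibration is good to about 2 mm. A picture is of the moment at which its call begins. There is no depth.
A pose or a line that the arm cannot do raises r.IKError and nothing moves.
- r.hand_in(): hands the job in; it is judged then, once.
The state is a dict: "clock": time; "joints": joint angles; "joint_vel": joint speeds; "joint_torque": joint torques, N m; "tcp_pos": TCP position; "orientation": TCP orientation; "contact_force": force on the tool from outside, world axes, zero at the start; "torque": the same for the moment, N m; "opening": finger opening in m; "gripper_force": force on a finger pad.
Only numpy, scipy, OpenCV 4.12 (cv2) and the standard library are available. Lean on these libraries where they do the work, as an engineer would, in place of code of your own. Each camera call takes 0.05 s, during which the arm holds its last target. There are 200 camera calls.

## Working session

There is one attempt and no reset: what is moved stays moved. The work goes in short steps, each a Python script; the robot and the scene stay as the last script left them, time stands still between calls to the robot, and variables do not carry over. Pictures are saved under pics/ and viewed, at most 10 in all, crops included, and the job is handed in when it is done.

```bash
mkdir -p pics
python3 - <<'E'
from station import r
import cv2,pickle
d={}
for n in("top","side","wrist"):
    s=r.snapshot(n);d[n]=s;cv2.imwrite(f"pics/{n}0.png",s["frame"][:,:,::-1])
    print(n,s["fx"],s["dist_coeffs"],s["R"],s["t"])
pickle.dump(d,open("d.pkl","wb"));print(r.sense())
E
```

```text
top 574.2887940247297 [-0.07840854  0.          0.          0.          0.        ] [[-0.02563205 -0.99963984 -0.00794877]
 [-0.98470636  0.02661822 -0.17217682]
 [ 0.17232639  0.00341396 -0.98503399]] [0.02144268 0.65310077 1.28653842]
side 471.04698494005 [-0.00896987  0.          0.          0.          0.        ] [[-0.78589223 -0.61823071  0.01281344]
 [-0.31342062  0.38038525 -0.87010032]
 [ 0.5330487  -0.68782108 -0.49270807]] [0.5041046  0.32493077 0.67717018]
wrist 334.52397789788773 [-0.05551449  0.          0.          0.          0.        ] [[ 0.25578152 -0.96673149 -0.00245626]
 [-0.93682482 -0.24849422  0.24619073]
 [-0.2386107  -0.06066995 -0.96921829]] [-0.59864449 -0.02924608  0.38967286]
{'clock': 0.15, 'joints': array([-7.84214708e+01,  5.25528579e+00,  7.05654427e+01,  7.26808115e-04,
        1.04268378e+02, -3.24693858e+00]), 'joint_vel': array([ 0.00076857, -0.07073229, -0.21437338, -0.04245456, -0.05178054,
        0.0266689 ]), 'joint_torque': array([ 9.21715655e-04, -4.47044027e+01, -4.06907487e+01,  6.99631870e-02,
        2.74778204e-02, -1.14916697e-04]), 'tcp_pos': array([ 0.15355369, -0.58007282,  0.40375041]), 'orientation': array([-1.79911077e+02, -5.75046866e-03,  1.48256419e+01]), 'contact_force': array([0.52854243, 0.09591342, 0.23271017]), 'torque': array([-0.02246158,  0.02106461, -0.00140757]), 'gripper_force': 0.0, 'opening': 0.08748022807066771}
```

View pics/top0.png

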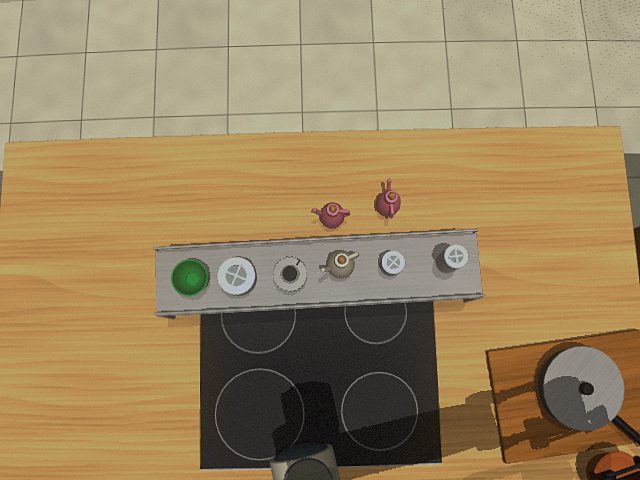

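View pics/side0.png

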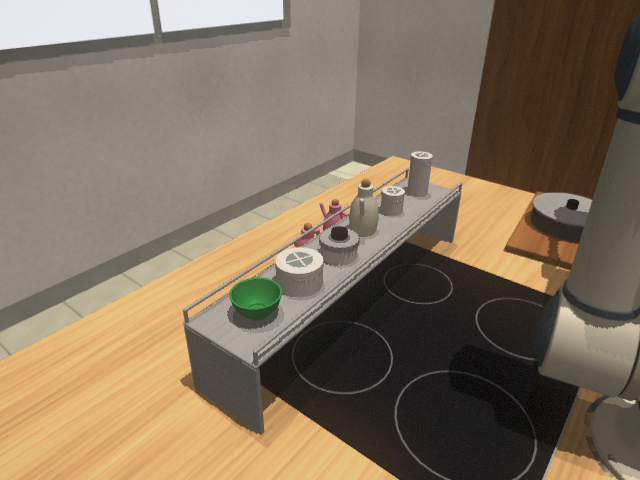

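```bash
cat > h.py <<'E'
import cv2,numpy as np
def ray(s,uv):
    K=np.array([[s["fx"],0,s["cx"]],[0,s["fy"],s["cy"]],[0,0,1]])
    p=cv2.undistortPoints(np.array([[uv]],float),K,np.array(s["dist_coeffs"]))[0,0]
    R=np.array(s["R"]);return -R.T@s["t"],R.T@[p[0],p[1],1]
def onz(s,uv,z):
    o,d=ray(s,uv);return o+d*(z-o[2])/d[2]
def proj(s,X):
    K=np.array([[s["fx"],0,s["cx"]],[0,s["fy"],s["cy"]],[0,0,1]])
    return cv2.projectPoints(np.array([X],float),cv2.Rodrigues(np.array(s["R"]))[0],np.array(s["t"]),K,np.array(s["dist_coeffs"]))[0].ravel()
E
python3 - <<'E'
import pickle;from h import *
d=pickle.load(open("d.pkl","rb"));t,s=d["top"],d["side"]
for n,uv,z in(("bowl",(190,277),.18),("wide",(237,275),.188),("timer",(290,273),.194),("cruet",(341,261),.253),("small",(393,262),.19),("tall",(456,256),.235)):
    X=onz(t,uv,z);print(n,X.round(4),proj(s,X).round(0))
a=cv2.resize(t["frame"][225:320,150:485],(800,227),interpolation=cv2.INTER_CUBIC)
b=cv2.resize(s["frame"][145:325,220:450],(470,368),interpolation=cv2.INTER_CUBIC)
o=np.zeros((600,800,3),np.uint8);o[:227]=a;o[230:598,:470]=b
cv2.imwrite("pics/crop.png",o[:,:,::-1])
E
```

```text
bowl [0.5647 0.2664 0.18  ] [255. 292.]
wide [0.5655 0.1657 0.188 ] [299. 259.]
timer [0.5661 0.0544 0.194 ] [339. 230.]
cruet [ 0.5801 -0.0498  0.253 ] [367. 180.]
small [ 0.5839 -0.1613  0.19  ] [392. 191.]
tall [ 0.5865 -0.2835  0.235 ] [421. 155.]
```

View pics/crop.png

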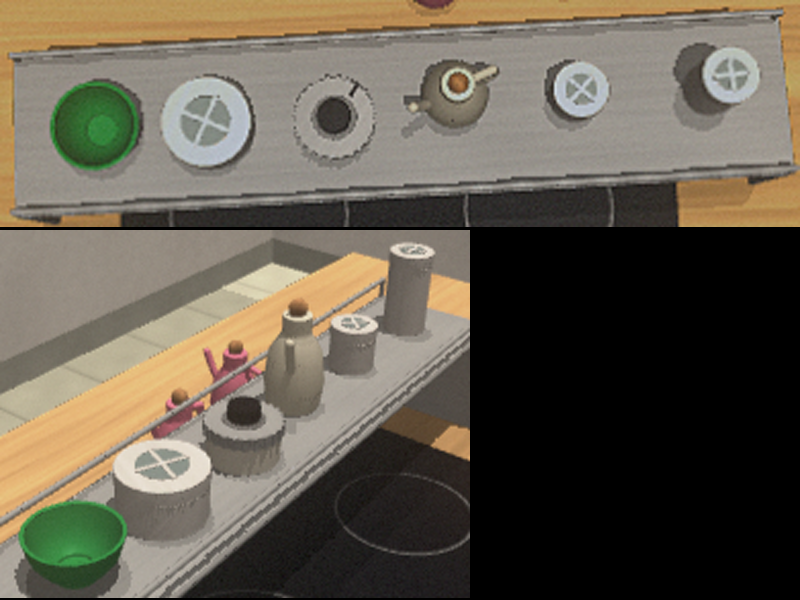

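The tins are at top (237,275) wide, (393,262) small and (456,256) tall. (393,262) has the smallest lid, and its position projected at 0.19 m height lands on the short tin's lid at side (392,191), so that is the one meant. The open green bowl is at (190,277), and the timer's black button is at (290,273).

Run:
```python
from station import r
import pickle;from h import *
t=pickle.load(open("d.pkl","rb"))["top"];f=t["frame"].astype(int)
def cen(m,x0,x1,y0,y1):
    k=np.zeros(m.shape,np.uint8);k[y0:y1,x0:x1]=m[y0:y1,x0:x1]
    c=max(cv2.findContours(k,0,2)[0],key=cv2.contourArea);(u,v),rad=cv2.minEnclosingCircle(c);print(u,v,rad);return u,v
P={"bowl":onz(t,cen((f[:,:,1]>f[:,:,0]+30),160,225,245,310),.18),
"button":onz(t,cen(f.max(2)<75,275,305,262,286),.194),
"small":onz(t,cen(f.min(2)>165,375,412,245,282),.19)}
print(P);pickle.dump(P,open("P.pkl","wb"))
r.grab(10)
p=r.sense()["tcp_pos"];r.servo_line([p[0],p[1],.50],speed=.2)
X=P["small"];o=[180,0,90]
for n in P:
  print(n,r.inverse_kinematics([*P[n][:2],.5],o),r.inverse_kinematics([*P[n][:2],.4],o))
r.reach([X[0],X[1],.50],o)
w=r.snapshot("wrist");im=w["frame"][:,:,::-1].copy()
for n in P:cv2.drawMarker(im,tuple(int(a) for a in proj(w,P[n])),(0,0,255),0,12)
cv2.imwrite("pics/w1.png",im);q=r.sense();print(q["clock"],q["tcp_pos"],q["orientation"],q["opening"],q["contact_force"])
```

```text
189.15957641601562 277.2757873535156 18.76412010192871
289.47369384765625 273.0526428222656 7.473954677581787
392.9050598144531 261.93670654296875 11.293671607971191
{'bowl': array([0.56414913, 0.2682268 , 0.18      ]), 'button': array([0.56601331, 0.0554663 , 0.194     ]), 'small': array([ 0.58405115, -0.16109058,  0.19      ])}
bowl [ 2.23088349e+01  1.17456303e+01  5.35542074e+01 -2.54444375e-14
  1.14700162e+02  2.23088349e+01] [ 2.23088349e+01  9.02811894e+00  6.68636114e+01 -2.54444375e-14
  1.04108270e+02  2.23088349e+01]
button [ 2.16946146e+00  2.75544928e+00  6.33138699e+01 -2.54444375e-14
  1.13930681e+02  2.16946146e+00] [ 2.16946146e+00  3.24250728e-01  7.60346101e+01 -2.54444375e-14
  1.03641139e+02  2.16946146e+00]
small [-18.63675159   8.65660661  57.01491488   0.         114.32847851
 -18.63675159] [-18.63675159   6.07753425  70.06976123   0.         103.85270451
 -18.63675159]
4.3167 [ 0.58375548 -0.16210146  0.49998746] [-1.79994426e+02  1.07394271e-02  8.98965862e+01] 0.0003950566189780295 [-0.21691527 -0.52562357 -0.15307063]
```

View pics/w1.png

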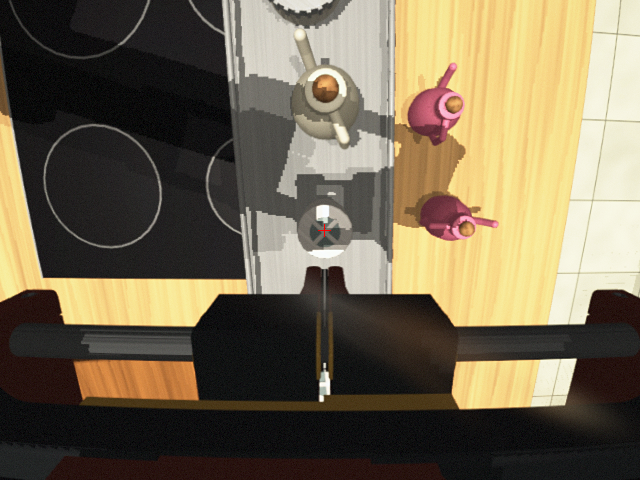

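The marker sits on the small tin's lid centre at (325,231), so the position is confirmed and I'll point now.

Run:
```python
from station import r
import pickle;from h import *
P=pickle.load(open("P.pkl","rb"));o=[180,0,90]
X=P["small"]
r.servo_line([X[0],X[1],.397],o,speed=.1);r.wait(2.4);print(r.sense()["tcp_pos"])
r.servo_line([X[0],X[1],.50],o,speed=.15)
B=P["bowl"];r.reach([B[0],B[1]-.0,.50],o)
w=r.snapshot("wrist");im=w["frame"][:,:,::-1].copy()
for n in P:cv2.drawMarker(im,tuple(int(a) for a in proj(w,P[n])),(0,0,255),0,12)
cv2.imwrite("pics/w2.png",im);q=r.sense();print(q["clock"],q["tcp_pos"])
m=cv2.inRange(cv2.cvtColor(im,cv2.COLOR_BGR2HSV),(45,100,30),(85,255,255))
c=max(cv2.findContours(m,0,2)[0],key=cv2.contourArea);print(cv2.boundingRect(c),proj(w,B),cv2.minEnclosingCircle(c))
```

```text
[ 0.58406119 -0.16109262  0.39697803]
10.3667 [0.5646661  0.26705754 0.49999134]
(281, 185, 86, 85) [323.2294862  228.33995632] ((323.3492431640625, 227.22842407226562), 42.74081039428711)
```

View pics/w2.png

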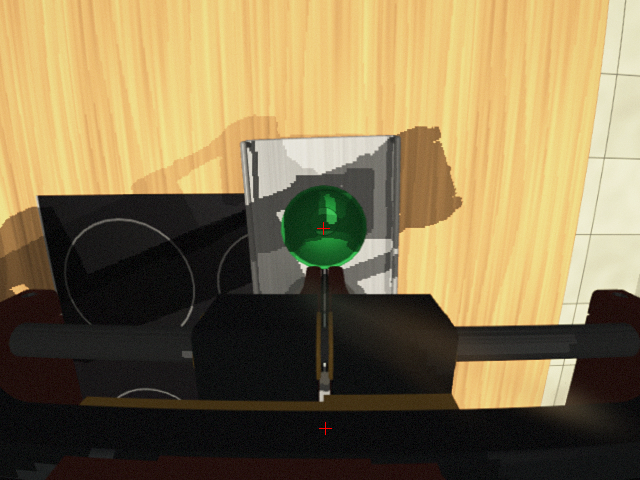

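The marker sits at the middle of the bowl's rim, at (323,228). I'll point at it, then hover over the timer.

Run:
```python
from station import r
import pickle;from h import *
P=pickle.load(open("P.pkl","rb"));o=[180,0,90]
X=P["bowl"]
r.servo_line([X[0],X[1],.384],o,speed=.1);r.wait(2.4);print(r.sense()["tcp_pos"])
r.servo_line([X[0],X[1],.50],o,speed=.15)
B=P["button"];r.reach([B[0],B[1],.48],o);r.wait(.3)
w=r.snapshot("wrist");im=w["frame"][:,:,::-1].copy()
u=proj(w,B);cv2.drawMarker(im,tuple(int(a) for a in u),(0,0,255),0,8)
cv2.imwrite("pics/w3.png",cv2.resize(im[130:290,220:430],(787,600)));q=r.sense();print(q["clock"],q["tcp_pos"],q["contact_force"],u)
```

```text
[0.56414439 0.26821789 0.38398547]
16.2083 [0.56611682 0.05639637 0.47995035] [ 0.74982192  0.78074367 -0.10942809] [323.53331391 240.01059993]
```

View pics/w3.png

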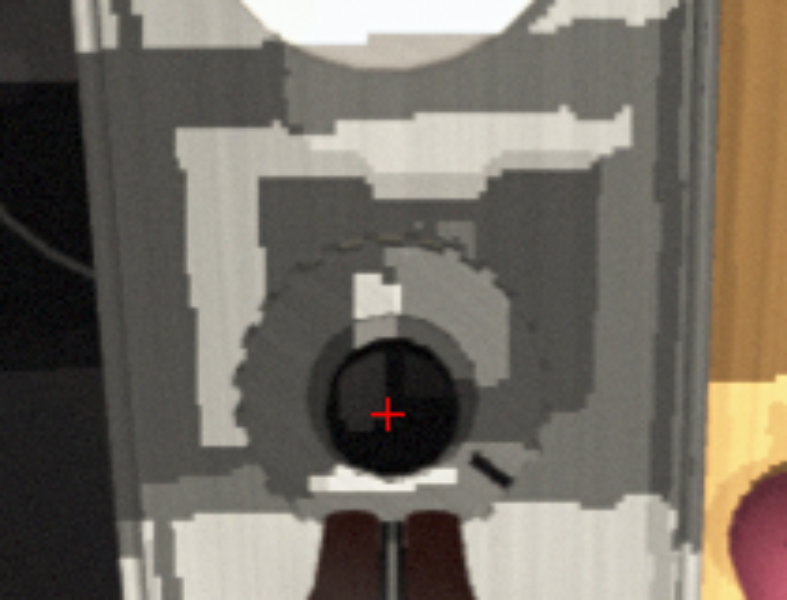

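The button is centred at crop (393,406), within 2 mm of the marker. The dial mark is at crop (492,469). I'll press with force watched.

Run:
```python
from station import r
import pickle;from h import *
B=pickle.load(open("P.pkl","rb"))["button"];o=[180,0,90]
w=r.snapshot("wrist");W=onz(w,(324.9,238.3),.194);x,y=((B+W)/2)[:2];print(B,W)
r.servo_line([x,y,.384],o,speed=.12);r.wait(.4)
f0=r.sense()["contact_force"];z=.384
while z>.364:
    z-=.001;r.servo_line([x,y,z],o,speed=.02);r.wait(.15);q=r.sense();f=q["contact_force"]-f0
    print(round(z,4),q["tcp_pos"][2].round(4),f.round(1))
    if abs(f[2])>10 : break
r.wait(.4);q=r.sense();print(q["clock"],(q["contact_force"]-f0).round(1),q["torque"])
r.servo_line([x,y,.40],o,speed=.06);r.servo_line([x,y,.50],o,speed=.15)
cv2.imwrite("pics/w4.png",cv2.resize(r.snapshot("wrist")["frame"][130:290,220:430,::-1],(787,600)))
s=r.snapshot("side");cv2.imwrite("pics/s4.png",s["frame"][:,:,::-1]);q=r.sense();print(q["clock"],q["contact_force"])
```

```text
[0.56601331 0.0554663  0.194     ] [0.56711053 0.05669576 0.194     ]
0.383 0.383 [-0.2 -0.3 -1.6]
0.382 0.382 [-1.1 -0.8 -1.8]
0.381 0.381 [-0.6 -0.2 -0.2]
0.38 0.38 [ 0.2 -1.1 -0.2]
0.379 0.379 [-0.3 -0.4 -1.1]
0.378 0.378 [-0.7 -1.1  0.2]
0.377 0.377 [ 0.3  0.3 -1.3]
0.376 0.3763 [1.6 0.7 0.6]
0.375 0.3752 [ 0.5 -0.4  1.1]
0.374 0.3741 [1.2 0.5 2. ]
0.373 0.3731 [ 0.8 -0.5  2.7]
0.372 0.3721 [ 1.4 -1.3  4. ]
0.371 0.3711 [1.1 0.  3.8]
0.37 0.3703 [0.4 0.1 4.3]
0.369 0.3703 [-0.5 -0.4  8.8]
0.368 0.3702 [-2.  -0.4 11. ]
24.4083 [-2.6 -1.1 10.8] [-0.04133269  0.15862106  0.00101153]
26.0083 [-0.98986905 -0.05745099 -0.00611054]
```

View pics/w4.png

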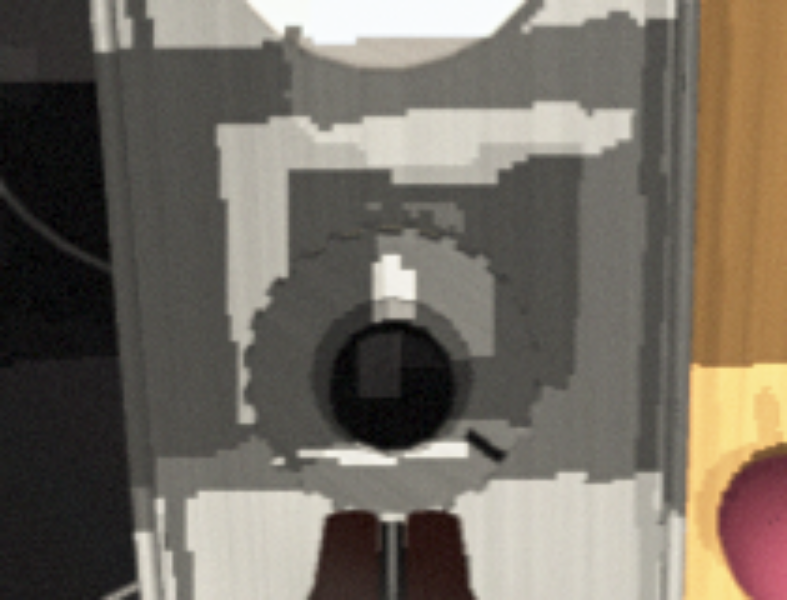

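View pics/s4.png

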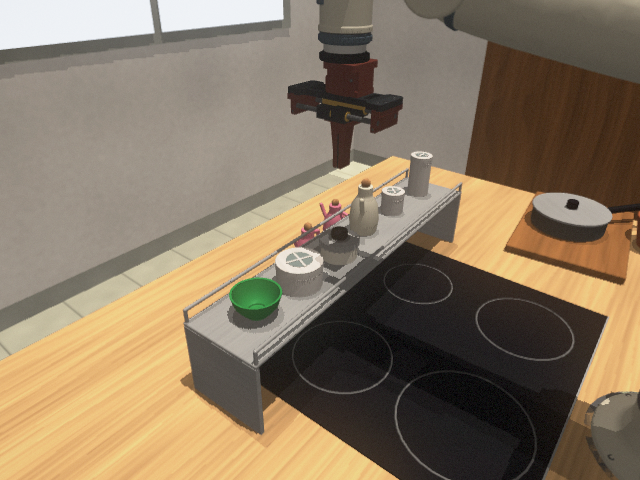

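The button hit its hard stop after 6 mm of travel at 11 N and sprang back. The dial mark is unmoved at crop (487,446), at the same bearing from the button. Nothing else on the shelf has moved, and the arm is clear.

```bash
python3 -c "
from station import r
print(r.hand_in())"
```

```text
the job is handed in; nothing more can be done
None
```

The job is handed in: I pointed at the smallest tin and then the pinch bowl for just over two seconds each, then pressed the timer button fully down and let it spring back; the last pictures show the dial and everything on the shelf where they were.

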